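# Pack bead jars into a two-tier carrier, heaviest at the bottom

### The job

Pack all the amber bead jars on the bench into the two-tier carrier, the heavy ones at the bottom: they look alike, so heft each one. Stand every jar heavier than half a kilo upright in a pocket of the base tray; then stack the loose tray on the base, its four corner pins fully down in the column sockets, and stand the lighter jars (one or two) upright in the pockets of that upper tray. Leave the beaker and the pen where they are.

Things in the scene. Friction and masses are not known exactly. Their poses are not given: they have to be found in the camera images.
- base: white base tray fixed to the bench, 280 (its x) by 130 mm (its y), floor 8 mm thick; four 26 mm square aluminium corner columns at x = +-126, y = +-52 mm, tops at z = 95 mm, each with an open 18 mm square socket 21 mm deep in its top. Three jar pockets in a row at x = -84, 0, 84 mm. Origin: centre of its underside, on the bench
- tray: loose upper tray, 0.35 kg, 280 (x) by 130 mm (y), floor 10 mm thick, two jar pockets at x = +-82 mm, upright grip rib mid, 14 (x) by 100 mm (y), top at z = 55 mm. Under it, at x = +-126, y = +-52 mm, four pins 12 mm thick, 18 mm long, tips tapered to 6 mm. Origin: centre of the floor's underside, 18 mm above the bench at the start, 95 mm above the base's when stacked (either way round)
- base_pocket0 (a point): centre of the floor of a jar pocket of the base tray, 70 mm square inside, open above, walls 12 mm high; 8 mm above the base tray's origin at x = -84 mm. The jar's origin belongs here
- base_pocket1 (a point): centre of the floor of a jar pocket of the base tray, 70 mm square inside, open above, walls 12 mm high; 8 mm above the base tray's origin at x = 0 mm. The jar's origin belongs here
- base_pocket2 (a point): centre of the floor of a jar pocket of the base tray, 70 mm square inside, open above, walls 12 mm high; 8 mm above the base tray's origin at x = 84 mm. The jar's origin belongs here
- tray_pocket0 (a point): centre of the floor of a jar pocket of the upper tray, 70 mm square inside, open above, walls 12 mm high; 10 mm above the upper tray's origin at x = -82 mm. The jar's origin belongs here
- tray_pocket1 (a point): centre of the floor of a jar pocket of the upper tray, 70 mm square inside, open above, walls 12 mm high; 10 mm above the upper tray's origin at x = 82 mm. The jar's origin belongs here
- jar_a: one of five look-alike amber jars of beads (4 or 5 present, upright on the bench, at least 85 mm apart centre to centre): 60 mm diameter up to 52 mm, white cap 57 mm diameter up to the top at 76 mm. Origin: centre of its underside, z up its axis. Weight unknown: 0.15 to 0.4 kg or 0.6 to 0.87 kg, never between
- jar_d: one of five look-alike amber jars of beads (4 or 5 present, upright on the bench, at least 85 mm apart centre to centre): 60 mm diameter up to 52 mm, white cap 57 mm diameter up to the top at 76 mm. Origin: centre of its underside, z up its axis. Weight unknown: 0.15 to 0.4 kg or 0.6 to 0.87 kg, never between
- jar_k: one of five look-alike amber jars of beads (4 or 5 present, upright on the bench, at least 85 mm apart centre to centre): 60 mm diameter up to 52 mm, white cap 57 mm diameter up to the top at 76 mm. Origin: centre of its underside, z up its axis. Weight unknown: 0.15 to 0.4 kg or 0.6 to 0.87 kg, never between
- jar_m: one of five look-alike amber jars of beads (4 or 5 present, upright on the bench, at least 85 mm apart centre to centre): 60 mm diameter up to 52 mm, white cap 57 mm diameter up to the top at 76 mm. Origin: centre of its underside, z up its axis. Weight unknown: 0.15 to 0.4 kg or 0.6 to 0.87 kg, never between
- jar_t: one of five look-alike amber jars of beads (4 or 5 present, upright on the bench, at least 85 mm apart centre to centre): 60 mm diameter up to 52 mm, white cap 57 mm diameter up to the top at 76 mm. Origin: centre of its underside, z up its axis. Weight unknown: 0.15 to 0.4 kg or 0.6 to 0.87 kg, never between
- beaker: a glass beaker, 56 mm diameter, 65 mm high, standing among the jars; not part of the job. Origin: centre of its underside
- pen: a marker pen, 130 mm long, lying beyond the jars; not part of the job. Origin: under its middle
Not all that is in view belongs to the job. Leave any purple look-alike of the jar_m alone. What is shaped like the jar_t but blue is not meant.

How it is judged (in metres and radians):
On the way, in this order (a step that is already met when the one before it is completed fails the run):
1. a jar stands in a pocket of the base tray ((distance between any of jar_a, jar_d, jar_k, jar_m, jar_t and base_pocket0 below 0.015 m or distance between any of jar_a, jar_d, jar_k, jar_m, jar_t and base_pocket1 below 0.015 m or distance between any of jar_a, jar_d, jar_k, jar_m, jar_t and base_pocket2 below 0.015 m)), for 0.2 s.
2. the loose tray is stacked on the base, its pins down in the sockets (horizontal distance between tray and base below 0.008 m and z of tray in the frame of base below 0.0985 m and angle between tray's own z axis and vertical below 0.03 rad and angle between the x axis of tray and the x axis of base, either way round below 0.06 rad), for 0.2 s.
At the end, for the whole second after the job is handed in: Jars over 0.5 kg in base pockets, lighter ones in upper tray pockets, each within 15 mm of its centre, upright within 6 degrees; the tray down on the columns (within 3.5 mm, 8 mm sideways, level within 1.7 degrees, square within 3.4 degrees); all at rest and released (all of step 2 and (((distance between jar_a and base_pocket0 below 0.015 m or distance between jar_a and base_pocket1 below 0.015 m or distance between jar_a and base_pocket2 below 0.015 m) and contact force between jar_a and base above 4.9 N) or ((distance between jar_a and tray_pocket0 below 0.015 m or distance between jar_a and tray_pocket1 below 0.015 m) and contact force between jar_a and tray below 4.9 N)) and angle between each of jar_a, jar_d, jar_k, jar_m, jar_t's own z axis and vertical below 0.1 rad and linear speed of each of jar_a, jar_d, jar_k, jar_m, jar_t, tray below 0.02 m/s and contact force between the fingers and jar_a below 0.1 N and (((distance between jar_d and base_pocket0 below 0.015 m or distance between jar_d and base_pocket1 below 0.015 m or distance between jar_d and base_pocket2 below 0.015 m) and contact force between jar_d and base above 4.9 N) or ((distance between jar_d and tray_pocket0 below 0.015 m or distance between jar_d and tray_pocket1 below 0.015 m) and contact force between jar_d and tray below 4.9 N)) and contact force between the fingers and jar_d below 0.1 N and (((distance between jar_k and base_pocket0 below 0.015 m or distance between jar_k and base_pocket1 below 0.015 m or distance between jar_k and base_pocket2 below 0.015 m) and contact force between jar_k and base above 4.9 N) or ((distance between jar_k and tray_pocket0 below 0.015 m or distance between jar_k and tray_pocket1 below 0.015 m) and contact force between jar_k and tray below 4.9 N)) and contact force between the fingers and jar_k below 0.1 N and (((distance between jar_m and base_pocket0 below 0.015 m or distance between jar_m and base_pocket1 below 0.015 m or distance between jar_m and base_pocket2 below 0.015 m) and contact force between jar_m and base above 4.9 N) or ((distance between jar_m and tray_pocket0 below 0.015 m or distance between jar_m and tray_pocket1 below 0.015 m) and contact force between jar_m and tray below 4.9 N)) and contact force between the fingers and jar_m below 0.1 N and (((distance between jar_t and base_pocket0 below 0.015 m or distance between jar_t and base_pocket1 below 0.015 m or distance between jar_t and base_pocket2 below 0.015 m) and contact force between jar_t and base above 4.9 N) or ((distance between jar_t and tray_pocket0 below 0.015 m or distance between jar_t and tray_pocket1 below 0.015 m) and contact force between jar_t and tray below 4.9 N)) and contact force between the fingers and jar_t below 0.1 N and contact force between the fingers and tray below 0.1 N); the robot touches nothing.
It fails at once if the beaker is pushed more than 50 mm away or tipped over (distance of beaker from where it was at the start of the episode above 0.05 m or angle between beaker's own z axis and vertical above 0.6 rad).
It fails at once if the pen is pushed more than 50 mm away (distance of pen from where it was at the start of the episode above 0.05 m).
Of jar_a, jar_d, jar_k, jar_m, jar_t only 4 to 5 are there at a start; the rules pass over those that are not, and their reading is None.
At some moment in a run one of jar_a, jar_d, jar_k, jar_m, jar_t, tray may be knocked a few centimetres aside while the robot is not near it.
It also fails if it takes over 210 s, if anything falls off the work surface, if the arm or the gripper's body presses on something with over 40 N, if the wrist force passes 120 N, or if a joint passes its speed limit or range.

### The arm

A 6-joint arm with a two-finger parallel gripper is mounted at the origin on the work surface. World frame = base frame: x ahead of the robot, y to its left, z up, the work surface at z = 0. Lengths are in mm, angles in degrees, forces in N, time in s.
With the tool pointing down it reaches from about 400 to 925 mm from the base axis. Payload 12.5 kg.
Tool frame: the origin (TCP) lies at the very end of the fingers, on their centre line; the grasp point (between the pads) lies 19 mm behind it (r.grasp_offset is the distance from the TCP to the grasp point, in mm); z points along the fingers, y is the line along which they close (so a half turn about z gives the same grasp; the last joint's range is limited). The gripper opens to 95 mm and grips with 3 to 60 N. Pads are 20 mm wide; open, the fingers measure 119 mm over their backs; the gripper's body (75 mm by 180 mm) begins 59 mm behind the grasp point.
Start: joints at [62.59, 28.126, 89.318, -0, 62.55, -6.05], TCP at [227.625, 582.094, 214.661] pointing down, gripper open.
Joint ranges: [-177.58, 177.58], [-47.91, 125.51], [2.72, 160], [-65.01, 245.01], [3.68, 167.84], [-153.87, 153.87]. Speed limits (degrees/s): [127.2, 127.2, 159.86, 180, 180, 180].

### API

Orientations are given as [roll, pitch, yaw] about the fixed x, y, z axes, in that order (R = Rz(yaw) Ry(pitch) Rx(roll)).
In Python, from workcell import r gives the robot as it stands.
- The arm moves only by the shell command python3 -m crank 'ROWS' [FORCE]. ROWS is JSON, a list of rows, each an object with "xyz": the shift along the world's x, y, z in m, a list of three; "dr": the turn, a rotation vector about the world's x, y, z in degrees, a list of three; "gripper": the opening, from -1 (shut) to 1 (fully open). In form: [{"xyz": [dx, dy, dz], "dr": [ax, ay, az], "gripper": gripper}, ...]. A call has 1 to 5 rows; each row is the pose to reach, as a shift and turn from the pose commanded when the call began; what a row does not reach only later rows make up. A row lasts 1/8 s, in which the tool goes at most 62.5 mm and 10.7 degrees, less where a joint would pass 70% of its speed; a pose out of reach is approached as far as the arm can. A call with a gripper value outside its range is refused whole. The fingers move at their own pace and stop on an object; FORCE is the grip in N (left out, the last holds). Time passes only in rows, so rows that repeat a pose let the fingers close. It gives the time, the measured TCP pose, the force, the opening and the grip force at its end, in the units of the state.
- r.get_obs(): the state, without advancing time (a new reading comes with each control period).
- r.grab_frame(name): name is "side" or "top"; returns a dict with "img" (384x512x3 uint8, red, green, blue), "mtx" (3x3 intrinsics, pixels), "R" (3x3) and "t" (3): a world point X has camera coordinates R X + t. Camera axes: x right, y down, z forward; pixel columns grow to the right and rows downward; lengths in mm; the calibration is good to about 2 mm. A picture is of the moment at which its call begins. There is no depth.
- r.sign_off(): hands the job in; it is judged then, once.
The state is a dict: "time": time; "joints": joint angles; "joint_vel": joint speeds; "joint_torque": joint torques, N m; "tcp_pos": TCP position; "ee_rot": TCP orientation; "force": force on the tool from outside, world axes, zero at the start; "ft_torque": the same for the moment, N m; "width": opening from 0.0 (shut) to 1.0 (fully open); "finger_force": force on a finger pad.
Only numpy, scipy, OpenCV 4.12 (cv2) and the standard library are available. Lean on these libraries where they do the work, as an engineer would, in place of code of your own. Each camera call takes 0.05 s, during which the arm holds its last target. There are 200 camera calls.

## Working session

There is one attempt and no reset: what is moved stays moved. The work goes in short steps, Python scripts to look and compute and a shell command to move; the robot and the scene stay as the last step left them, time stands still between calls to the robot, and variables do not carry over. Pictures are saved under pics/ and viewed, at most 17 in all, crops included, and the job is handed in when it is done.

```bash
mkdir -p pics; ls; cat > h.py <<'E'
import cv2,numpy as np
from workcell import r
def grab(n,save=None):
    f=r.grab_frame(n)
    if save: cv2.imwrite('pics/'+save,f['img'][:,:,::-1])
    return f
def onplane(f,uv,z):
    K,R,t=[np.array(f[k],float) for k in('mtx','R','t')]; t=t.ravel()
    C=-R.T@t; d=R.T@np.linalg.inv(K)@np.array([uv[0],uv[1],1.])
    return C+d*(z-C[2])/d[2]
def proj(f,X):
    p=np.array(f['mtx'])@(np.array(f['R'])@np.array(X,float)+np.array(f['t']).ravel()); return p[:2]/p[2]
def blobs(mask,amin=60):
    n,l,s,c=cv2.connectedComponentsWithStats(mask.astype(np.uint8))
    return [(s[i],c[i],l==i) for i in range(1,n) if s[i][4]>=amin]
E
python3 - <<'E'
from h import *
for n in('top','side'):
    f=grab(n,n+'0.png'); print(n,-np.array(f['R']).T@np.array(f['t']).ravel(),np.array(f['mtx'])[0,0])
print(r.get_obs())
E
```

```text
pics
top [449.50421416 -17.25539512 904.23702851] 358.0255537211935
side [ 173.41527103 -612.49303564  728.35466535] 376.39254901623144
{'time': 0.1, 'joints': array([ 6.25900881e+01,  2.81612058e+01,  8.93451698e+01,  8.66924323e-04,
        6.25499792e+01, -6.05059274e+00]), 'joint_vel': array([-0.0696057 , -0.07206185, -0.1068041 , -0.01562112,  0.00688526,
       -0.06996462]), 'joint_torque': array([ 3.10821051e-03, -6.13619184e+01, -2.58603841e+01,  6.94082910e-02,
        4.70470986e-02, -7.34732134e-05]), 'tcp_pos': array([227.51706856, 581.89796815, 214.12343179]), 'ee_rot': array([-1.79944040e+02, -6.70481074e-03,  1.58640278e+02]), 'force': array([-1.34843215,  0.04646764, -0.0352576 ]), 'ft_torque': array([-0.02128629, -0.01685197, -0.00661002]), 'finger_force': 0.0, 'width': 0.9993409552260603}
```

View pics/top0.png

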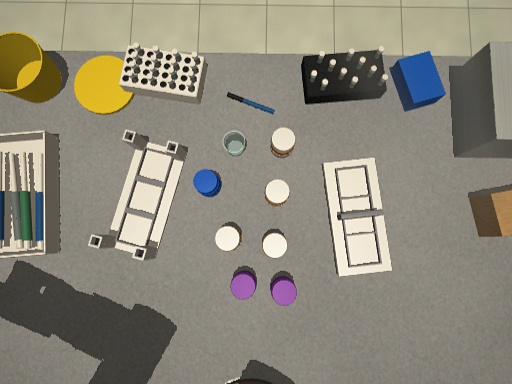

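View pics/side0.png

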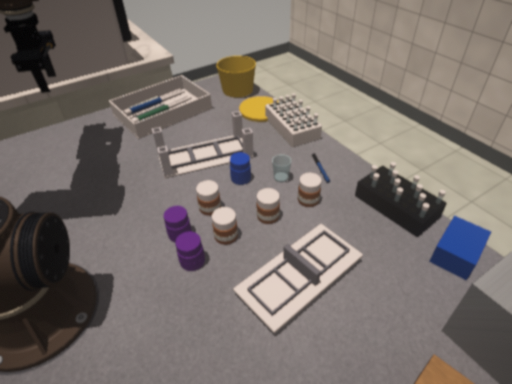

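The top view shows four white-capped amber jars at (283,139), (277,191), (228,238) and (275,244). The beaker is at (234,142), the blue jar at (207,182), and the purple jars at (243,285) and (284,290). The base is on the left, with its columns at (129,136), (172,147), (96,241) and (139,253). The tray is on the right around (357,216).

```bash
cat >> h.py <<'E'
def jars(f):
    "white cap tops: (x,y) at z=76, from top view"
    g=f['img'].astype(int); m=(g.min(2)>150)&(g.max(2)-g.min(2)<75)
    out=[]
    for s,c,l in blobs(m,120):
        if s[4]<900 and 15<s[2]<34 and 15<s[3]<34:
            (u,v),rad=cv2.minEnclosingCircle(np.argwhere(l)[:,::-1].astype(np.float32))
            out.append((np.round([u,v],1),round(rad,1),s[4],np.round(onplane(f,c,76)[:2],1)))
    return out
E
python3 - <<'E'
from h import *
f=grab('top'); g=f['img'].astype(int)
for j in jars(f): print(j)
m=(g.min(2)>150)&(g.max(2)-g.min(2)<75)
for s,c,l in blobs(m,100): print(s,c.round(1))
# tray outline: light comp on the right
ff=cv2.cvtColor(f['img'],cv2.COLOR_RGB2GRAY)
mm=(ff>140); mm[:, :315]=0; mm[:,400:]=0; mm[:150]=0;mm[285:]=0
p=np.argwhere(mm)[:,::-1].astype(np.float32)
w=np.array([onplane(f,q,28)[:2] for q in p],np.float32); R=cv2.minAreaRect(w); print('tray',R)
for q in [(129,136),(172,147),(96,241),(139,253)]: print(onplane(f,q,95).round(1))
for q in [(207,182),(243,285),(284,290)]: print('o',onplane(f,q,76).round(1))
print(onplane(f,(234,138),65),onplane(f,(250,102),5))
im=cv2.cvtColor(f['img'],cv2.COLOR_RGB2BGR)
cv2.imwrite('pics/crop1.png',np.hstack([cv2.resize(im[120:265,85:195],None,fx=4,fy=4,interpolation=2),cv2.resize(im[145:290,310:400],None,fx=4,fy=4,interpolation=2)]))
E
```

```text
(array([283. , 138.4]), 11.8, np.int32(428), array([690.5, -65.3]))
(array([154.6, 165.2]), 17.9, np.int32(671), array([619.6, 236. ]))
(array([352.5, 181.5]), 18.5, np.int32(735), array([ 587.8, -228.1]))
(array([277. , 190.6]), 12.0, np.int32(449), array([564.8, -52.4]))
(array([145.1, 196.7]), 18.6, np.int32(707), array([544.5, 254.7]))
(array([135., 229.]), 18.9, np.int32(738), array([469.5, 273.1]))
(array([358.5, 225. ]), 15.3, np.int32(394), array([ 487.8, -240.9]))
(array([226.8, 238.1]), 12.3, np.int32(472), array([453. ,  62.2]))
(array([274.8, 245.1]), 12.4, np.int32(473), array([438.9, -47.9]))
(array([362., 248.]), 19.8, np.int32(817), array([ 434.7, -247.5]))
(array([129.5, 250.5]), 16.0, np.int32(217), array([423.9, 282.7]))
[212   0  38   4 102] [230.7   1.1]
[268   0  65   5 269] [302.3   1.7]
[ 109    5   95   92 3470] [162.9  53.3]
[ 220    6   46   48 1496] [243.7  30.6]
[ 267    7   67   49 1929] [301.4  36.4]
[199  14  24  38 265] [205.7  38.5]
[368  28  34  27 425] [386.6  42.8]
[432  41  18  14 140] [441.5  48.1]
[272 127  23  24 428] [283.1 138.4]
[   0  133 
[... 243 characters left out ...]
 182.1]
[266 179  24  24 449] [277.1 190.6]
[129 181  33  33 707] [145.3 197.1]
[341 197  29  15 335] [355.3 203.7]
[119 213  33  33 738] [135.4 229.3]
[344 217  30  17 394] [358.5 225.1]
[  0 221  43  32 328] [ 18.5 244.4]
[215 226  24  25 472] [226.7 238. ]
[263 233  24  25 473] [274.6 245.1]
[347 233  31  32 817] [361.9 248.4]
[115 242  31  19 217] [130.  249.2]
tray ((514.58154296875, -253.0476531982422), (210.37969970703125, 330.0307922363281), 89.82112884521484)
[685.  294.8  95. ]
[660.3 193.3  95. ]
[441.5 353.2  95. ]
[416.5 255.1  95. ]
o [582.5 112.   76. ]
o [348.5  22.3  76. ]
o [339.1 -70.4  76. ]
[692.84548539  52.47566007  65.        ] [808.01913269  18.07939733   5.        ]
```

View pics/crop1.png

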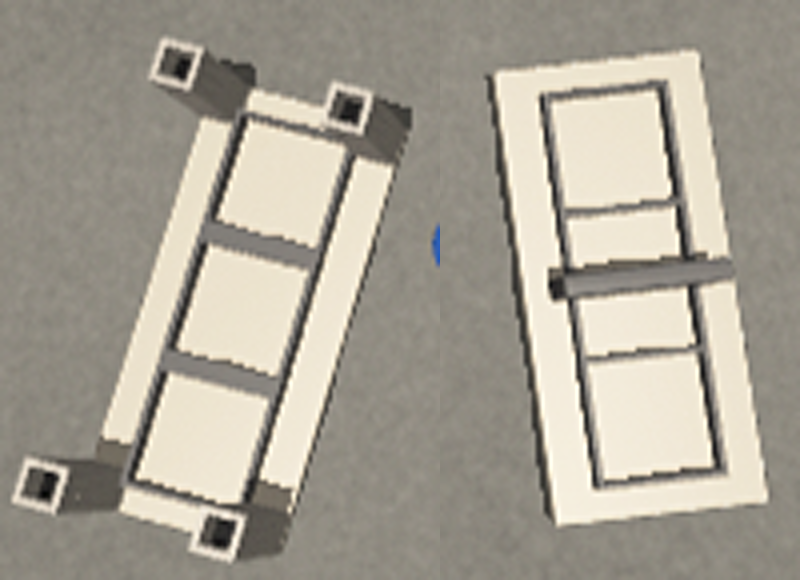

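The crop shows the four base sockets at crop (178,64), (350,107), (41,485) and (217,533). The tray's corners are at crop (495,72), (697,52), (768,500) and (553,524).

```bash
cat >> h.py <<'E'
def rigid(L,W):
    "2d fit W=R L+c -> (c, yaw deg, residual)"
    L=np.array(L,float);W=np.array(W,float);l=L-L.mean(0);w=W-W.mean(0)
    a=np.arctan2((l[:,0]*w[:,1]-l[:,1]*w[:,0]).sum(),(l*w).sum())
    R=np.array([[np.cos(a),-np.sin(a)],[np.sin(a),np.cos(a)]]); c=W.mean(0)-R@L.mean(0)
    return c,np.degrees(a),(W-(L@R.T+c)).round(1)
E
python3 - <<'E'
from h import *
f=grab('top')
q=np.array([(178,64),(350,107),(41,485),(217,533)])/4+[85,120]-[.4,.4]
c,a,e=rigid([(126,52),(126,-52),(-126,52),(-126,-52)],[onplane(f,p,95)[:2] for p in q]);print('base',c,a,e.tolist())
R=np.array([[np.cos(np.radians(a)),-np.sin(np.radians(a))],[np.sin(np.radians(a)),np.cos(np.radians(a))]])
for x in(-84,0,84): print(R@[x,0]+c, proj(f,[*(R@[x,0]+c),8]))
q=(np.array([(495,72),(697,52),(768,500),(553,524)])-[440,0])/4+[310,145]-[.4,.4]
print('tray',rigid([(140,65),(140,-65),(-140,-65),(-140,65)],[onplane(f,p,28)[:2] for p in q]))
s=grab('side')
for x,y in[(690,-65),(565,-52),(453,62),(439,-48)]:print(proj(s,[x,y,76]))
E
```

```text
base [551.62148855 274.7712347 ] -14.092149485403938 [[-0.5, 0.1], [0.7, -0.5], [-0.3, -0.0], [0.1, 0.5]]
[470.14943616 295.2237328 ] [136.06047123 229.70348835]
[551.62148855 274.7712347 ] [146.15384258 197.39365452]
[633.09354095 254.3187366 ] [156.01497976 165.82722417]
tray (array([ 513.98335695, -249.40419344]), np.float64(7.103494534245857), array([[-0.9, -1.5],
       [-2.2,  1.3],
       [ 1.6,  0.1],
       [ 1.4,  0.1]]))
[309.3535639  179.25328304]
[267.43058484 195.28984409]
[206.42207734 187.42732798]
[223.10013356 215.24807926]
```

```bash
python3 -m crank '[{"xyz":[0.025,-0.0575,0],"dr":[0,0,4],"gripper":1},{"xyz":[0.05,-0.115,0],"dr":[0,0,7.3],"gripper":1},{"xyz":[0.075,-0.172,0],"dr":[0,0,7.3],"gripper":1},{"xyz":[0.1,-0.23,0],"dr":[0,0,7.3],"gripper":1},{"xyz":[0.125,-0.2875,0],"dr":[0,0,7.3],"gripper":1}]' 25
python3 -m crank '[{"xyz":[0.025,-0.0575,0],"dr":[0,0,0],"gripper":1},{"xyz":[0.05,-0.115,0],"dr":[0,0,0],"gripper":1},{"xyz":[0.075,-0.173,0],"dr":[0,0,0],"gripper":1},{"xyz":[0.1,-0.232,-0.02],"dr":[0,0,0],"gripper":1},{"xyz":[0.1,-0.232,-0.06],"dr":[0,0,0],"gripper":1}]'
python3 -m crank '[{"xyz":[0,0,0],"dr":[0,0,0],"gripper":0.8},{"xyz":[0,0,0],"dr":[0,0,0],"gripper":0.8}]'
python3 - <<'E'
from h import *
for n in('top','side'): f=grab(n,n+'1.png')
o=r.get_obs();print(o['tcp_pos'],o['ee_rot'],o['force'],o['width'])
E
```

```text
time: 0.88
tcp_pos: [352.7, 293.7, 214.8]
ee_rot: [180.0, 0.0, 166.0]
force: [0.8, 0.1, -0.8]
width: 1.001
finger_force: 0.0
time: 1.5
tcp_pos: [454.4, 60.4, 155.0]
ee_rot: [179.9, 0.2, 165.7]
force: [0.9, 1.2, -0.1]
width: 0.999
finger_force: 0.0
time: 1.75
tcp_pos: [452.5, 64.1, 155.7]
ee_rot: [180.0, 0.0, 166.0]
force: [0.1, 0.0, 0.5]
width: 0.911
finger_force: 0.0
[452.61383227  64.29250798 156.00675578] [1.79965395e+02 1.13010707e-01 1.66022307e+02] [ 0.80303136  0.33404976 -0.16272096] 0.9010651166687886
```

View pics/side1.png

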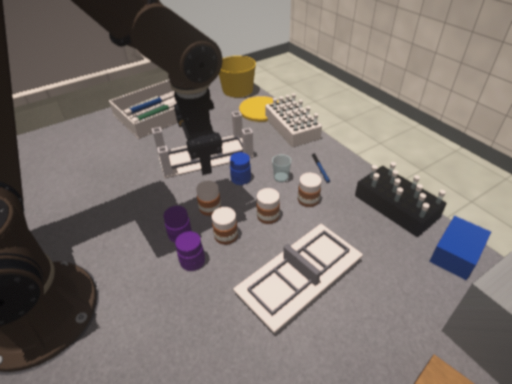

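The side view shows the gripper right above the jar at (207,195), with everything else unmoved.

```bash
python3 -m crank '[{"xyz":[0,-0.002,-0.05],"dr":[0,0,0],"gripper":0.8},{"xyz":[0,-0.002,-0.1],"dr":[0,0,0],"gripper":0.8},{"xyz":[0,-0.002,-0.134],"dr":[0,0,0],"gripper":0.8},{"xyz":[0,-0.002,-0.134],"dr":[0,0,0],"gripper":0.8},{"xyz":[0,-0.002,-0.134],"dr":[0,0,0],"gripper":0.2}]' 25
python3 -m crank '[{"xyz":[0,0,0],"dr":[0,0,0],"gripper":0},{"xyz":[0,0,0],"dr":[0,0,0],"gripper":0},{"xyz":[0,0,0],"dr":[0,0,0],"gripper":0},{"xyz":[0,0,0],"dr":[0,0,0],"gripper":0}]'
python3 -m crank '[{"xyz":[0,0,0.02],"dr":[0,0,0],"gripper":0},{"xyz":[0,0,0.06],"dr":[0,0,0],"gripper":0},{"xyz":[0,0,0.11],"dr":[0,0,0],"gripper":0},{"xyz":[0,0,0.14],"dr":[0,0,0],"gripper":0},{"xyz":[0,0,0.14],"dr":[0,0,0],"gripper":0}]'
for i in 1 2 3; do python3 -m crank '[{"xyz":[0,0,0],"dr":[0,0,0],"gripper":0}]' | grep -E 'force|tcp'; done
```

```text
time: 2.48
tcp_pos: [453.0, 61.9, 22.2]
ee_rot: [180.0, 0.1, 166.0]
force: [-0.3, 0.9, 0.1]
width: 0.842
finger_force: 0.0
time: 2.98
tcp_pos: [452.7, 61.6, 21.6]
ee_rot: [180.0, 0.1, 165.9]
force: [-0.2, 0.3, 10.3]
width: 0.63
finger_force: 25.0
time: 3.6
tcp_pos: [452.8, 61.5, 162.5]
ee_rot: [179.9, 0.2, 165.9]
force: [0.4, 0.9, -3.5]
width: 0.625
finger_force: 25.0
tcp_pos: [451.6, 61.5, 159.8]
force: [0.2, 0.4, -3.9]
finger_force: 25.0
tcp_pos: [451.6, 61.5, 159.4]
force: [0.3, -0.6, -3.5]
finger_force: 25.0
tcp_pos: [451.9, 61.5, 159.8]
force: [0.2, 1.0, -1.9]
finger_force: 25.0
```

Light, about 0.3 kg. I'll put it back and try the next jar.

```bash
python3 -m crank '[{"xyz":[0,0,-0.05],"dr":[0,0,0],"gripper":0},{"xyz":[0,0,-0.1],"dr":[0,0,0],"gripper":0},{"xyz":[0,0,-0.13],"dr":[0,0,0],"gripper":0},{"xyz":[0,0,-0.1385],"dr":[0,0,0],"gripper":0},{"xyz":[0,0,-0.1385],"dr":[0,0,0],"gripper":0}]'
python3 -m crank '[{"xyz":[0,0,0],"dr":[0,0,0],"gripper":0.8},{"xyz":[0,0,0],"dr":[0,0,0],"gripper":0.8},{"xyz":[0,0,0],"dr":[0,0,0],"gripper":0.8},{"xyz":[0,0,0.06],"dr":[0,0,0],"gripper":0.8},{"xyz":[0,0,0.11],"dr":[0,0,0],"gripper":0.8}]'
python3 -m crank '[{"xyz":[-0.007,-0.055,0],"dr":[0,0,0],"gripper":0.8},{"xyz":[-0.013,-0.11,0],"dr":[0,0,0],"gripper":0.8},{"xyz":[-0.013,-0.11,0],"dr":[0,0,0],"gripper":0.8}]'
python3 - <<'E'
from h import *
f=grab('top'); 
for j in jars(f): print(j)
s=grab('side','side2.png')
E
```

```text
time: 4.6
tcp_pos: [452.3, 61.5, 22.1]
ee_rot: [-180.0, -0.0, 165.9]
force: [0.4, -0.7, -2.9]
width: 0.629
finger_force: 25.0
time: 5.22
tcp_pos: [452.1, 61.5, 133.7]
ee_rot: [-180.0, -0.0, 165.9]
force: [-0.6, -0.9, -0.7]
width: 0.9
finger_force: 0.0
time: 5.6
tcp_pos: [439.0, -51.1, 132.6]
ee_rot: [-180.0, 0.1, 165.7]
force: [0.2, 0.7, -0.1]
width: 0.896
finger_force: 0.0
(array([282.9, 138.3]), 11.9, np.int32(440), array([690.9, -65.1]))
(array([155. , 165.5]), 18.1, np.int32(685), array([620.1, 235.8]))
(array([352., 182.]), 18.6, np.int32(745), array([ 588., -228.]))
(array([277.2, 190.4]), 12.1, np.int32(424), array([566.7, -53.1]))
(array([355.1, 203.1]), 14.8, np.int32(345), array([ 537.3, -234. ]))
(array([358.4, 225.4]), 15.3, np.int32(413), array([ 488. , -240.3]))
(array([226., 238.]), 12.4, np.int32(325), array([454.7,  69.9]))
(array([129.5, 250.5]), 16.0, np.int32(233), array([423.8, 282.9]))
```

View pics/side2.png

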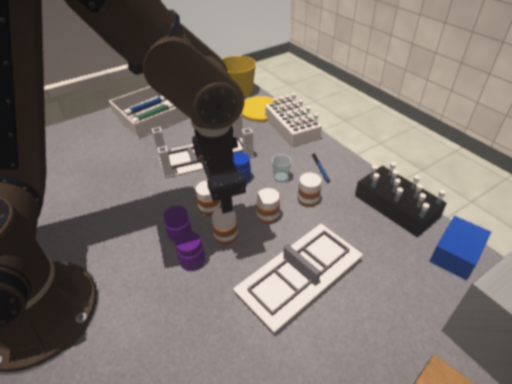

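The gripper is above the jar at (224,222) and the first jar is back upright at (207,195). I'll grasp and heft this one.

```bash
python3 -m crank '[{"xyz":[0,0,-0.04],"dr":[0,0,0],"gripper":0.8},{"xyz":[0,0.001,-0.08],"dr":[0,0,0],"gripper":0.8},{"xyz":[0,0.001,-0.1115],"dr":[0,0,0],"gripper":0.8},{"xyz":[0,0.001,-0.1115],"dr":[0,0,0],"gripper":0.8},{"xyz":[0,0.001,-0.1115],"dr":[0,0,0],"gripper":0.2}]' 25
python3 -m crank '[{"xyz":[0,0,0],"dr":[0,0,0],"gripper":0},{"xyz":[0,0,0],"dr":[0,0,0],"gripper":0},{"xyz":[0,0,0],"dr":[0,0,0],"gripper":0},{"xyz":[0,0,0],"dr":[0,0,0],"gripper":0}]' | grep -E 'tcp|force|wid'
python3 -m crank '[{"xyz":[0,0,0.02],"dr":[0,0,0],"gripper":0},{"xyz":[0,0,0.06],"dr":[0,0,0],"gripper":0},{"xyz":[0,0,0.11],"dr":[0,0,0],"gripper":0},{"xyz":[0,0,0.14],"dr":[0,0,0],"gripper":0},{"xyz":[0,0,0.14],"dr":[0,0,0],"gripper":0}]' | grep -E 'tcp|force|wid'
for i in 1 2 3; do python3 -m crank '[{"xyz":[0,0,0],"dr":[0,0,0],"gripper":0}]' | grep -E 'force|tcp'; done
```

```text
time: 6.32
tcp_pos: [439.6, -46.8, 21.4]
ee_rot: [180.0, 0.0, 166.0]
force: [0.6, -0.5, 0.2]
width: 0.84
finger_force: 0.0
tcp_pos: [439.7, -47.6, 21.5]
force: [-0.6, 0.7, 8.6]
width: 0.626
finger_force: 25.0
tcp_pos: [439.6, -47.6, 162.0]
force: [-0.2, 0.1, -7.6]
width: 0.624
finger_force: 25.0
tcp_pos: [438.4, -47.3, 159.5]
force: [-0.0, -0.1, -7.5]
finger_force: 25.0
tcp_pos: [438.6, -47.3, 159.2]
force: [0.4, 0.5, -7.4]
finger_force: 25.0
tcp_pos: [438.9, -47.4, 159.7]
force: [-0.2, 0.1, -6.5]
finger_force: 25.0
```

Heavy, about 0.74 kg. Into base_pocket0.

```bash
python3 -m crank '[{"xyz":[0.005,0.045,0],"dr":[0,0,0],"gripper":0},{"xyz":[0.011,0.1,0],"dr":[0,0,0],"gripper":0},{"xyz":[0.016,0.155,0],"dr":[0,0,0],"gripper":0},{"xyz":[0.021,0.21,0],"dr":[0,0,0],"gripper":0},{"xyz":[0.026,0.265,0],"dr":[0,0,0],"gripper":0}]' | grep tcp
python3 -m crank '[{"xyz":[0.0025,0.04,0],"dr":[0,0,0],"gripper":0},{"xyz":[0.0055,0.078,0],"dr":[0,0,0],"gripper":0},{"xyz":[0.0055,0.078,0],"dr":[0,0,0],"gripper":0},{"xyz":[0.0055,0.078,-0.03],"dr":[0,0,0],"gripper":0},{"xyz":[0.0055,0.078,-0.03],"dr":[0,0,0],"gripper":0}]' | grep -E 'tcp|rot'
python3 - <<'E'
from h import *
f=grab('top','top3.png');s=grab('side')
a=f['img'][120:300,70:300,::-1]; b=s['img'][100:280,120:350,::-1]
cv2.imwrite('pics/c3.png',np.vstack([cv2.resize(a,None,fx=1.6,fy=1.6),cv2.resize(b,None,fx=1.6,fy=1.6)]))
E
```

```text
tcp_pos: [465.0, 219.4, 160.0]
tcp_pos: [469.6, 294.5, 128.6]
ee_rot: [-179.8, -0.2, 165.9]
```

View pics/c3.png

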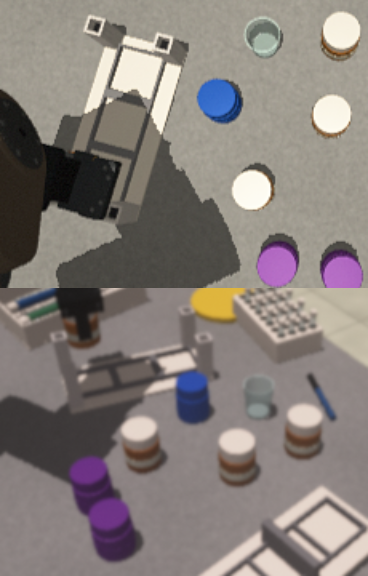

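The jar is held upright over the near pocket, at crop (85,330) in the side view. Lowering it now.

```bash
python3 -m crank '[{"xyz":[0.0005,0.0005,-0.035],"dr":[0,0,0],"gripper":0},{"xyz":[0.0005,0.0005,-0.07],"dr":[0,0,0],"gripper":0},{"xyz":[0.0005,0.0005,-0.09],"dr":[0,0,0],"gripper":0},{"xyz":[0.0005,0.0005,-0.0975],"dr":[0,0,0],"gripper":0},{"xyz":[0.0005,0.0005,-0.0975],"dr":[0,0,0],"gripper":0}]' | grep -E 'tcp|rot|for'
python3 -m crank '[{"xyz":[0,0,-0.001],"dr":[0,0,0],"gripper":0},{"xyz":[0,0,-0.002],"dr":[0,0,0],"gripper":0}]' | grep -E 'tcp|for'
```

```text
tcp_pos: [471.7, 296.0, 33.8]
ee_rot: [180.0, 0.0, 165.9]
force: [-0.4, -0.1, -5.9]
finger_force: 25.0
tcp_pos: [471.6, 296.2, 31.9]
force: [0.1, 0.5, -7.0]
finger_force: 25.0
```

```bash
python3 -m crank '[{"xyz":[-0.001,-0.001,-0.001],"dr":[0,0,0],"gripper":0},{"xyz":[-0.001,-0.001,-0.002],"dr":[0,0,0],"gripper":0},{"xyz":[-0.001,-0.001,-0.002],"dr":[0,0,0],"gripper":0}]' | grep -E 'tcp|for'
python3 -m crank '[{"xyz":[0,0,0],"dr":[0,0,0],"gripper":0.7},{"xyz":[0,0,0],"dr":[0,0,0],"gripper":0.7},{"xyz":[0,0,0],"dr":[0,0,0],"gripper":0.7},{"xyz":[0,0,0.06],"dr":[0,0,0],"gripper":0.7},{"xyz":[0,0,0.12],"dr":[0,0,0],"gripper":0.7}]' | grep -E 'tcp|for|time'
python3 -m crank '[{"xyz":[0.02,-0.06,0],"dr":[0,0,0],"gripper":0.8},{"xyz":[0.035,-0.12,0],"dr":[0,0,0],"gripper":0.8},{"xyz":[0.05,-0.175,0],"dr":[0,0,0],"gripper":0.8},{"xyz":[0.07,-0.235,0],"dr":[0,0,0],"gripper":0.8},{"xyz":[0.08,-0.29,0],"dr":[0,0,0],"gripper":0.8}]' | grep -E 'tcp|for'
python3 - <<'E'
from h import *
f=grab('top','top4.png')
for j in jars(f): print(j)
print(proj(f,[470,295,84]))
E
```

```text
tcp_pos: [470.1, 295.0, 29.6]
force: [-2.7, -1.1, 2.7]
finger_force: 25.0
time: 11.05
tcp_pos: [470.1, 294.9, 150.2]
force: [0.1, 1.2, -0.7]
finger_force: 0.0
tcp_pos: [551.0, 2.8, 149.3]
force: [-0.6, -0.1, 0.3]
finger_force: 0.0
(array([283. , 135.5]), 11.0, np.int32(197), array([704.4, -64. ]))
(array([155. , 165.5]), 18.1, np.int32(685), array([620.1, 235.8]))
(array([352., 182.]), 18.6, np.int32(751), array([ 588.1, -228. ]))
(array([355.1, 203.1]), 14.8, np.int32(346), array([ 537.3, -233.9]))
(array([358.4, 225.4]), 15.3, np.int32(417), array([ 488.1, -240.1]))
[124.61366697 228.80622426]
```

View pics/top4.png

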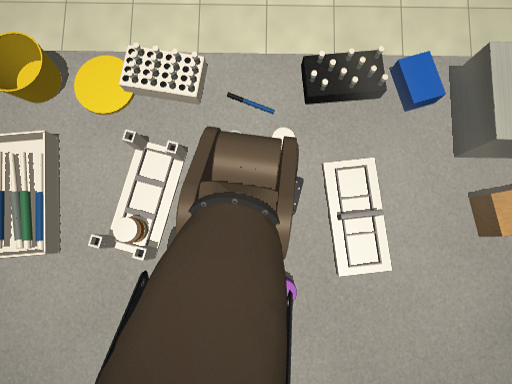

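The jar stands in the near base pocket, at (126,229). On to J2.

```bash
python3 -m crank '[{"xyz":[0.008,-0.03,0],"dr":[0,0,0],"gripper":0.8},{"xyz":[0.0155,-0.0575,0],"dr":[0,0,0],"gripper":0.8},{"xyz":[0.0155,-0.0575,-0.03],"dr":[0,0,0],"gripper":0.8},{"xyz":[0.0155,-0.0575,-0.03],"dr":[0,0,0],"gripper":0.8}]' | grep -E 'tcp|for'
python3 - <<'E'
from h import *
s=grab('side'); g=s['img'].astype(int)
m=(g.min(2)>140)
print([(b[1].round(),b[0][4]) for b in blobs(m,80) if 180<b[1][0]<330 and 150<b[1][1]<240])
print(proj(s,[565.5,-52.5,76]))
E
```

```text
tcp_pos: [564.8, -52.5, 117.7]
force: [-0.4, 0.4, 0.5]
finger_force: 0.0
[(array([204., 152.]), np.int32(255)), (array([201., 180.]), np.int32(1420)), (array([203., 165.]), np.int32(366))]
[267.70806488 195.32385364]
```

```bash
python3 - <<'E'
from h import *
s=grab('side','side5.png')
cv2.imwrite('pics/c5.png',cv2.resize(s['img'][130:270,150:370,::-1],None,fx=2,fy=2))
E
```

```text
(no output)
```

View pics/c5.png

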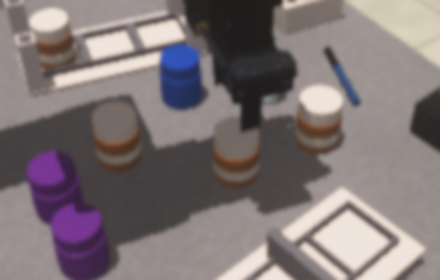

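The fingers are centred over J2 (crop 238,150), and the first heavy jar is upright in the base.

```bash
python3 -m crank '[{"xyz":[0.0007,0,-0.04],"dr":[0,0,0],"gripper":0.8},{"xyz":[0.0007,0,-0.075],"dr":[0,0,0],"gripper":0.8},{"xyz":[0.0007,0,-0.097],"dr":[0,0,0],"gripper":0.8},{"xyz":[0.0007,0,-0.097],"dr":[0,0,0],"gripper":0.2}]' 25| grep -E 'tcp|force|wid'
python3 -m crank '[{"xyz":[0,0,0],"dr":[0,0,0],"gripper":0},{"xyz":[0,0,0],"dr":[0,0,0],"gripper":0},{"xyz":[0,0,0],"dr":[0,0,0],"gripper":0},{"xyz":[0,0,0],"dr":[0,0,0],"gripper":0}]' | grep -E 'tcp|force|wid'
python3 -m crank '[{"xyz":[0,0,0.02],"dr":[0,0,0],"gripper":0},{"xyz":[0,0,0.06],"dr":[0,0,0],"gripper":0},{"xyz":[0,0,0.11],"dr":[0,0,0],"gripper":0},{"xyz":[0,0,0.14],"dr":[0,0,0],"gripper":0},{"xyz":[0,0,0.14],"dr":[0,0,0],"gripper":0}]' | grep -E 'tcp|force|wid'
for i in 1 2 3; do python3 -m crank '[{"xyz":[0,0,0],"dr":[0,0,0],"gripper":0}]' | grep -E 'force|tcp'; done
```

```text
tcp_pos: [566.3, -52.0, 21.9]
force: [-0.4, 0.0, 0.5]
width: 0.843
finger_force: 0.0
tcp_pos: [567.1, -52.5, 23.5]
force: [-0.1, 1.9, 8.2]
width: 0.628
finger_force: 25.0
tcp_pos: [567.2, -52.6, 164.4]
force: [0.1, 0.1, -2.7]
width: 0.627
finger_force: 25.0
tcp_pos: [565.8, -52.4, 161.2]
force: [0.2, -0.3, -3.1]
finger_force: 25.0
tcp_pos: [565.9, -52.4, 160.7]
force: [0.0, 0.3, -1.7]
finger_force: 25.0
tcp_pos: [566.1, -52.4, 161.1]
force: [-0.3, 0.7, -1.7]
finger_force: 25.0
```

Light, about 0.2 kg. I'll put it back and go to J1.

```bash
python3 -m crank '[{"xyz":[0,0,-0.05],"dr":[0,0,0],"gripper":0},{"xyz":[0,0,-0.1],"dr":[0,0,0],"gripper":0},{"xyz":[0,0,-0.13],"dr":[0,0,0],"gripper":0},{"xyz":[0,0,-0.1385],"dr":[0,0,0],"gripper":0},{"xyz":[0,0,-0.1385],"dr":[0,0,0],"gripper":0}]' | grep -E 'tcp|for'
python3 -m crank '[{"xyz":[0,0,0],"dr":[0,0,0],"gripper":0.8},{"xyz":[0,0,0],"dr":[0,0,0],"gripper":0.8},{"xyz":[0,0,0],"dr":[0,0,0],"gripper":0.8},{"xyz":[0,0,0.06],"dr":[0,0,0],"gripper":0.8},{"xyz":[0,0,0.11],"dr":[0,0,0],"gripper":0.8}]' | grep -E 'tcp|wid'
python3 -m crank '[{"xyz":[0.06,-0.006,0],"dr":[0,0,0],"gripper":0.8},{"xyz":[0.12,-0.012,0],"dr":[0,0,0],"gripper":0.8},{"xyz":[0.1245,-0.0125,0],"dr":[0,0,0],"gripper":0.8},{"xyz":[0.1245,-0.0125,0],"dr":[0,0,0],"gripper":0.8}]' | grep -E 'tcp'
python3 - <<'E'
from h import *
s=grab('side','side6.png')
cv2.imwrite('pics/c6.png',cv2.resize(s['img'][130:270,150:370,::-1],None,fx=2,fy=2))
E
```

```text
tcp_pos: [566.5, -52.5, 23.7]
force: [0.0, -0.5, -1.9]
finger_force: 25.0
tcp_pos: [566.4, -52.5, 135.2]
width: 0.894
tcp_pos: [690.3, -64.8, 133.1]
```

View pics/c6.png

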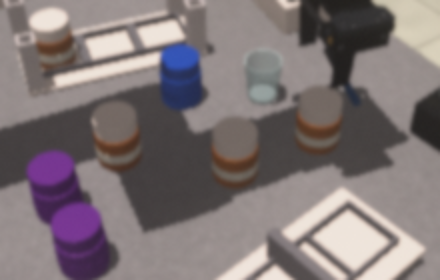

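```bash
python3 - <<'E'
from h import *
s=grab('side');f=grab('top');C=np.array([150,130])
for n,X in dict(tcp=(690.3,-64.8,133),fm=(690.3-.24*44,-64.8-.97*44,133),fp=(690.3+.24*44,-64.8+.97*44,133),cap=(690.5,-65.2,76)).items(): print(n,(proj(s,X)-C)*2)
g=f['img'].astype(int);print([(j[0],j[2],j[3]) for j in jars(f) if j[3][1]<20])
cv2.imwrite('pics/c7.png',cv2.resize(s['img'][120:220,270:350,::-1],None,fx=5,fy=5))
E
```

```text
tcp [322.22132804  64.27987577]
fm [338.05916528  85.31945662]
fp [307.36541099  44.54471479]
cap [319.10047914  98.44471884]
[(array([353.4, 181.8]), np.int32(637), array([ 587.6, -232.9])), (array([355.5, 203.5]), np.int32(331), array([ 537.4, -235.3])), (array([358.4, 225.4]), np.int32(418), array([ 488.1, -240.1]))]
```

View pics/c7.png

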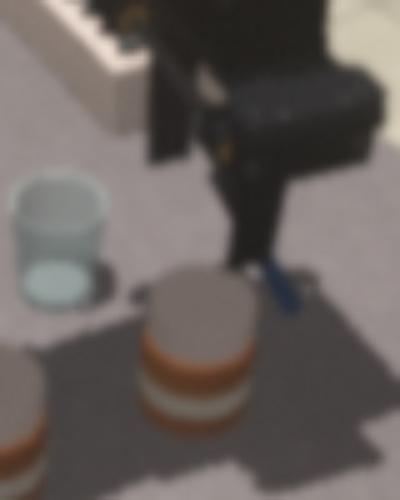

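The near finger is where the projection puts it, so the tool is centred on J1. Descending.

```bash
python3 -m crank '[{"xyz":[0,0,-0.04],"dr":[0,0,0],"gripper":0.8},{"xyz":[0,0,-0.08],"dr":[0,0,0],"gripper":0.8},{"xyz":[0,0,-0.112],"dr":[0,0,0],"gripper":0.8},{"xyz":[0,0,-0.112],"dr":[0,0,0],"gripper":0.2}]' 25| grep -E 'tcp|force|wid'
python3 -m crank '[{"xyz":[0,0,0],"dr":[0,0,0],"gripper":0},{"xyz":[0,0,0],"dr":[0,0,0],"gripper":0},{"xyz":[0,0,0],"dr":[0,0,0],"gripper":0},{"xyz":[0,0,0],"dr":[0,0,0],"gripper":0}]' | grep -E 'tcp|force|wid'
python3 -m crank '[{"xyz":[0,0,0.02],"dr":[0,0,0],"gripper":0},{"xyz":[0,0,0.06],"dr":[0,0,0],"gripper":0},{"xyz":[0,0,0.11],"dr":[0,0,0],"gripper":0},{"xyz":[0,0,0.14],"dr":[0,0,0],"gripper":0},{"xyz":[0,0,0.14],"dr":[0,0,0],"gripper":0}]' | grep -E 'tcp|force|wid'
for i in 1 2 3; do python3 -m crank '[{"xyz":[0,0,0],"dr":[0,0,0],"gripper":0}]' | grep -E 'force|tcp'; done
```

```text
tcp_pos: [689.2, -64.7, 20.0]
force: [-0.1, -0.6, 0.2]
width: 0.842
finger_force: 0.0
tcp_pos: [691.6, -65.4, 23.6]
force: [-2.4, -1.9, 7.9]
width: 0.627
finger_force: 25.0
tcp_pos: [691.6, -65.0, 164.8]
force: [0.5, 0.2, -7.1]
width: 0.63
finger_force: 25.0
tcp_pos: [690.1, -64.8, 160.3]
force: [-0.2, 0.8, -6.5]
finger_force: 25.0
tcp_pos: [690.2, -64.8, 159.8]
force: [-2.0, 0.0, -6.6]
finger_force: 25.0
tcp_pos: [690.6, -64.9, 160.4]
force: [-0.0, 0.5, -7.0]
finger_force: 25.0
```

Heavy, about 0.7 kg. Into base_pocket2.

```bash
python3 -m crank '[{"xyz":[-0.008,0.045,0],"dr":[0,0,0],"gripper":0},{"xyz":[-0.017,0.1,0],"dr":[0,0,0],"gripper":0},{"xyz":[-0.027,0.155,0],"dr":[0,0,0],"gripper":0},{"xyz":[-0.037,0.21,0],"dr":[0,0,0],"gripper":0},{"xyz":[-0.046,0.26,0],"dr":[0,0,0],"gripper":0}]' | grep tcp
python3 -m crank '[{"xyz":[-0.006,0.033,0],"dr":[0,0,0],"gripper":0},{"xyz":[-0.0113,0.0592,0],"dr":[0,0,0],"gripper":0},{"xyz":[-0.0113,0.0592,0],"dr":[0,0,0],"gripper":0},{"xyz":[-0.0113,0.0592,-0.05],"dr":[0,0,0],"gripper":0},{"xyz":[-0.0113,0.0592,-0.05],"dr":[0,0,0],"gripper":0}]' | grep -E 'tcp|rot'
python3 -m crank '[{"xyz":[0,0,-0.04],"dr":[0,0,0],"gripper":0},{"xyz":[0,0,-0.07],"dr":[0,0,0],"gripper":0},{"xyz":[0,0,-0.074],"dr":[0,0,0],"gripper":0},{"xyz":[0,0,-0.074],"dr":[0,0,0],"gripper":0}]' | grep -E 'tcp|rot|for'
```

```text
tcp_pos: [644.3, 196.9, 161.1]
tcp_pos: [631.8, 253.0, 108.1]
ee_rot: [-179.8, -0.4, 165.9]
tcp_pos: [634.6, 254.2, 39.3]
ee_rot: [179.9, 0.1, 165.9]
force: [0.1, 0.2, -6.0]
finger_force: 25.0
```

```bash
python3 -m crank '[{"xyz":[0,0,-0.003],"dr":[0,0,0],"gripper":0},{"xyz":[0,0,-0.005],"dr":[0,0,0],"gripper":0},{"xyz":[0,0,-0.005],"dr":[0,0,0],"gripper":0}]' | grep -E 'tcp|force'
python3 -m crank '[{"xyz":[0,0,-0.001],"dr":[0,0,0],"gripper":0},{"xyz":[0,0,-0.002],"dr":[0,0,0],"gripper":0},{"xyz":[0,0,-0.002],"dr":[0,0,0],"gripper":0}]' | grep -E 'tcp|force'
```

```text
tcp_pos: [633.7, 254.3, 33.0]
force: [0.6, 0.5, -6.8]
finger_force: 25.0
tcp_pos: [633.7, 254.3, 31.6]
force: [-4.1, -0.3, 5.2]
finger_force: 25.0
```

```bash
python3 -m crank '[{"xyz":[0,0,0],"dr":[0,0,0],"gripper":0.7},{"xyz":[0,0,0],"dr":[0,0,0],"gripper":0.7},{"xyz":[0,0,0],"dr":[0,0,0],"gripper":0.7},{"xyz":[0,0,0.06],"dr":[0,0,0],"gripper":0.7},{"xyz":[0,0,0.12],"dr":[0,0,0],"gripper":0.7}]' | grep -E 'tcp|for|time'
python3 - <<'E'
from h import *
f=grab('top','top8.png');s=grab('side')
for j in jars(f): print(j)
b=s['img'][100:340,120:390,::-1]; a=f['img'][145:290,310:400,::-1]
cv2.imwrite('pics/c8.png',np.hstack([cv2.resize(a,None,fx=4,fy=4,interpolation=2),cv2.resize(b,(420,580))]))
E
```

```text
time: 21.35
tcp_pos: [633.5, 254.1, 151.6]
force: [1.4, -0.4, 0.9]
finger_force: 0.0
(array([226.9, 238.2]), 12.4, np.int32(439), array([453.1,  59.9]))
(array([318., 355.]), 15.6, np.int32(217), array([ 198.1, -148.8]))
```

View pics/c8.png

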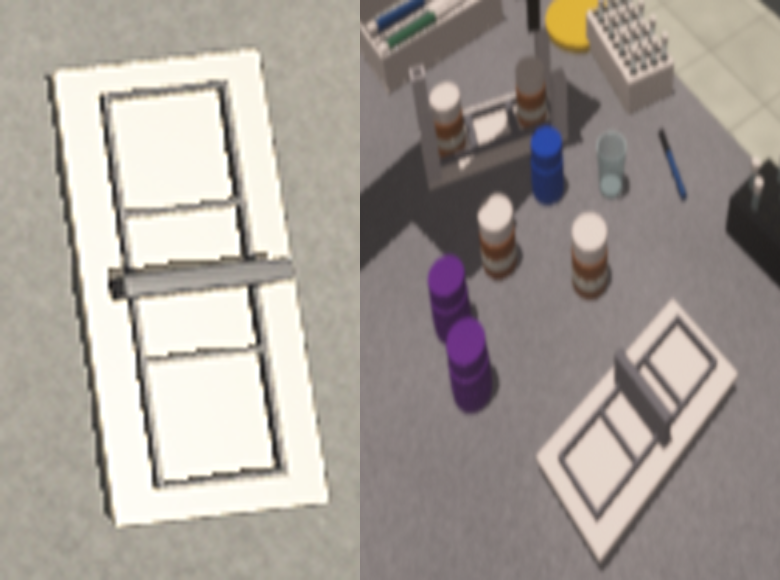

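The tray has not moved, and two jars stand in the base at crop (445,120) and (530,95). Now a finer tray fit.

```bash
python3 - <<'E'
from h import *
f=grab('top');g=cv2.cvtColor(f['img'],cv2.COLOR_RGB2GRAY)
m=(g>175).astype(np.uint8); m[:, :318]=0; m[:,398:]=0; m[:150]=0;m[285:]=0
cs,_=cv2.findContours(m,0,1); c=max(cs,key=cv2.contourArea)
w=np.array([onplane(f,q[0],28)[:2] for q in c],np.float32)
print(cv2.minAreaRect(w))
# per-edge robust lines
q=(np.array([(495,72),(697,52),(768,500),(553,524)])-[440,0])/4+[310,145]-.4
P=np.array([onplane(f,p,28)[:2] for p in q]); ang=[]
L=[]
for i in range(4):
    a,b=P[i],P[(i+1)%4]; d=(b-a)/np.linalg.norm(b-a); n=np.array([-d[1],d[0]])
    k=[x for x in w if abs((x-a)@n)<5 and 8<(x-a)@d<np.linalg.norm(b-a)-8]
    vx,vy,x0,y0=cv2.fitLine(np.array(k),cv2.DIST_HUBER,0,.01,.01).ravel(); L.append((vx,vy,x0,y0)); print(len(k),np.degrees(np.arctan2(vy,vx)))
X=[]
for i in range(4):
    a,b=L[i],L[(i+1)%4]; t=np.linalg.solve([[a[0],-b[0]],[a[1],-b[1]]],[b[2]-a[2],b[3]-a[3]]); X.append([a[2]+t[0]*a[0],a[3]+t[0]*a[1]])
X=np.array(X); print(X.round(1)); print(rigid([(140,-65),(-140,-65),(-140,65),(140,65)],X))
for e in [(125,286),(293,268)]: print(onplane(f,np.array(e)/4+[310,145],73))
E
```

```text
((514.3844604492188, -249.84222412109375), (281.0766906738281, 129.7056121826172), 7.351895809173584)
44 -82.46071
106 7.338551
47 -82.713715
107 7.3366513
[[ 661.  -295. ]
 [ 384.2 -330.6]
 [ 368.1 -204.5]
 [ 644.3 -168.9]]
(array([ 514.39579773, -249.74419022]), np.float64(7.350739328278721), array([[-0.6,  1.3],
       [ 0.4,  1.5],
       [ 0.9, -1.3],
       [-0.6, -1.6]]))
[ 507.05414508 -202.02012279   73.        ]
[ 519.13118764 -299.68779489   73.        ]
```

```bash
python3 -m crank '[{"xyz":[-0.014,-0.058,0],"dr":[0,0,-10],"gripper":0.5},{"xyz":[-0.028,-0.116,0],"dr":[0,0,-20],"gripper":0.2},{"xyz":[-0.042,-0.174,0],"dr":[0,0,-30],"gripper":0},{"xyz":[-0.056,-0.232,0],"dr":[0,0,-40],"gripper":0},{"xyz":[-0.07,-0.29,0],"dr":[0,0,-50],"gripper":0}]'|grep -E 'tcp|rot'
python3 -m crank '[{"xyz":[-0.014,-0.06,0],"dr":[0,0,-10],"gripper":0},{"xyz":[-0.028,-0.12,0],"dr":[0,0,-18.5],"gripper":0},{"xyz":[-0.042,-0.18,0],"dr":[0,0,-18.5],"gripper":0},{"xyz":[-0.0492,-0.2139,0],"dr":[0,0,-18.5],"gripper":0},{"xyz":[-0.0492,-0.2139,0],"dr":[0,0,-18.5],"gripper":0}]'|grep -E 'tcp|rot'
python3 -m crank '[{"xyz":[0,0,0],"dr":[0,0,0],"gripper":0}]'
python3 - <<'E'
from h import *
f=grab('top')
for j in jars(f): print(j)
E
```

```text
tcp_pos: [562.6, -37.5, 149.5]
ee_rot: [-179.9, -0.0, 115.6]
tcp_pos: [513.4, -251.6, 149.4]
ee_rot: [-179.9, -0.1, 97.3]
time: 22.88
tcp_pos: [514.2, -249.0, 149.8]
ee_rot: [-179.9, -0.1, 97.4]
force: [0.1, -0.7, -1.0]
width: 0.5
finger_force: 0.0
(array([503.7, 266.5]), 13.6, np.int32(131), array([ 394. , -569.2]))
(array([496.5, 286.5]), 9.3, np.int32(138), array([ 355.2, -546.5]))
```

```bash
python3 -m crank '[{"xyz":[0,-0.0005,-0.04],"dr":[0,0,0],"gripper":0},{"xyz":[0,-0.0005,-0.08],"dr":[0,0,0],"gripper":0},{"xyz":[0,-0.0005,-0.11],"dr":[0,0,0],"gripper":0},{"xyz":[0,-0.0005,-0.11],"dr":[0,0,0],"gripper":0},{"xyz":[0,-0.0005,-0.11],"dr":[0,0,0],"gripper":-0.9}]' 50| grep -E 'tcp|for'
python3 -m crank '[{"xyz":[0,0,0],"dr":[0,0,0],"gripper":-0.9},{"xyz":[0,0,0],"dr":[0,0,0],"gripper":-0.9},{"xyz":[0,0,0],"dr":[0,0,0],"gripper":-0.9},{"xyz":[0,0,0],"dr":[0,0,0],"gripper":-0.9},{"xyz":[0,0,0],"dr":[0,0,0],"gripper":-0.9}]'
python3 -m crank '[{"xyz":[0,0,0.02],"dr":[0,0,0],"gripper":-0.9},{"xyz":[0,0,0.06],"dr":[0,0,0],"gripper":-0.9},{"xyz":[0,0,0.11],"dr":[0,0,0],"gripper":-0.9},{"xyz":[0,0,0.16],"dr":[0,0,0],"gripper":-0.9},{"xyz":[0,0,0.18],"dr":[0,0,0],"gripper":-0.9}]'
```

```text
tcp_pos: [515.1, -249.8, 41.6]
force: [0.8, 0.1, 0.5]
finger_force: 0.0
time: 24.18
tcp_pos: [514.6, -250.3, 41.2]
ee_rot: [180.0, 0.0, 97.4]
force: [0.5, 1.3, 4.7]
width: 0.144
finger_force: 50.0
time: 24.8
tcp_pos: [514.7, -250.4, 223.2]
ee_rot: [179.9, 0.1, 97.4]
force: [-0.1, 0.2, -4.0]
width: 0.146
finger_force: 50.0
```

```bash
python3 -m crank '[{"xyz":[0.003,0.04,0],"dr":[0,0,-5],"gripper":-0.9},{"xyz":[0.007,0.095,0],"dr":[0,0,-10],"gripper":-0.9},{"xyz":[0.011,0.15,0],"dr":[0,0,-15],"gripper":-0.9},{"xyz":[0.015,0.205,0],"dr":[0,0,-21.5],"gripper":-0.9},{"xyz":[0.019,0.26,0],"dr":[0,0,-21.5],"gripper":-0.9}]' | grep -E 'tcp|rot|fing'
python3 -m crank '[{"xyz":[0.004,0.055,0],"dr":[0,0,0],"gripper":-0.9},{"xyz":[0.008,0.11,0],"dr":[0,0,0],"gripper":-0.9},{"xyz":[0.012,0.165,0],"dr":[0,0,0],"gripper":-0.9},{"xyz":[0.016,0.22,0],"dr":[0,0,0],"gripper":-0.9},{"xyz":[0.0182,0.2645,0],"dr":[0,0,0],"gripper":-0.9}]' | grep -E 'tcp|rot|fing'
python3 -m crank '[{"xyz":[0,0,-0.02],"dr":[0,0,0],"gripper":-0.9},{"xyz":[0,0,-0.04],"dr":[0,0,0],"gripper":-0.9},{"xyz":[0,0,-0.04],"dr":[0,0,0],"gripper":-0.9},{"xyz":[0,0,-0.04],"dr":[0,0,0],"gripper":-0.9}]' | grep -E 'tcp|rot|fing'
python3 - <<'E'
from h import *
f=grab('top');s=grab('side')
o=r.get_obs();print(o['tcp_pos'],o['ee_rot'])
a=f['img'][105:285,70:215,::-1]; b=s['img'][80:230,100:300,::-1]
cv2.imwrite('pics/c9.png',np.hstack([cv2.resize(a,None,fx=3,fy=3,interpolation=2),cv2.resize(b,(365,540))]))
E
```

```text
tcp_pos: [533.0, 11.5, 220.3]
ee_rot: [-180.0, 0.0, 75.8]
finger_force: 50.0
tcp_pos: [551.2, 276.3, 220.0]
ee_rot: [-179.9, 0.0, 76.0]
finger_force: 50.0
tcp_pos: [551.8, 274.2, 181.2]
ee_rot: [180.0, -0.0, 75.9]
finger_force: 50.0
[551.95325148 274.25538988 181.48419022] [ 1.79941968e+02 -3.67416429e-02  7.59234487e+01]
```

View pics/c9.png

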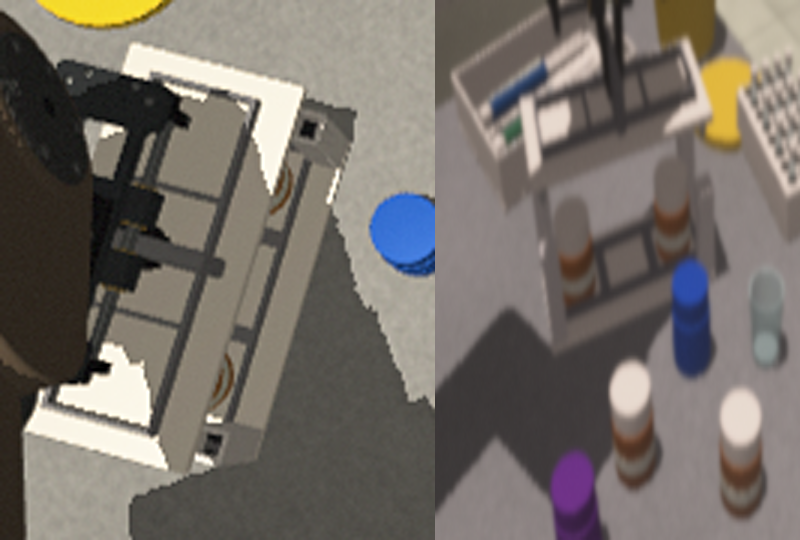

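The tray hangs level above the base, with corners at crop (130,43), (302,88), (190,470) and (25,428). The sockets are at (309,128) and (213,442).

```bash
python3 - <<'E'
from h import *
f=grab('top');z=r.get_obs()['tcp_pos'][2]-23.2
W=[onplane(f,np.array(q)/3+[70,105]-.3,z+h)[:2] for q,h in [((130,43),10),((302,88),10),((190,472),0),((25,430),10)]]
print(rigid([(140,65),(140,-65),(-140,-65),(-140,65)],W))
c,a=(551.6,274.8),np.radians(-14.1)
for x,y in[(140,65),(140,-65),(-140,-65),(-140,65)]:
  for h in(0,10):
    X=[c[0]+x*np.cos(a)-y*np.sin(a),c[1]+x*np.sin(a)+y*np.cos(a),z+h]; print(x,y,h,((proj(f,X)-[70,105]+.3)*3).round(1))
for q in((309,128),(213,442)):print(onplane(f,np.array(q)/3+[70,105]-.3,95))
for x,y in((126,-52),(-126,-52)):print(c[0]+x*np.cos(a)-y*np.sin(a),c[1]+x*np.sin(a)+y*np.cos(a))
E
```

```text
(array([549.45453056, 270.55579058]), np.float64(-12.553166739436342), array([[ 0.2, -0.5],
       [-2.6,  2.4],
       [ 2. ,  7.4],
       [ 0.5, -9.3]]))
140 65 0 [135.   43.9]
140 65 10 [129.3  39.1]
140 -65 0 [307.6  89.2]
140 -65 10 [304.1  85.1]
-140 -65 0 [188.6 473. ]
-140 -65 10 [183.3 473.9]
-140 65 0 [  8.6 423. ]
-140 65 10 [  0.9 423.3]
[659.50055254 191.61352717  95.        ]
[418.73307    251.44773739  95.        ]
661.1358933130049 193.67116372015434
416.72814546124874 255.062146690232
```

```bash
python3 - <<'E'
from h import *
im=cv2.imread('pics/top0.png',0);f=grab('top')
W=[]
for u,v in[(129,136),(172,146.5),(95,241),(139,253)]:
    u0,v0=int(u)-5,int(v)-5;p=cv2.resize(im[v0:v0+12,u0:u0+12],None,fx=8,fy=8,interpolation=2)
    b=[x for x in blobs(p<95,100) if 24<x[1][0]<72 and 24<x[1][1]<72 and x[0][4]<2500]
    for x in b: print((u,v),x[0],(x[1]+.5)/8-.5+[u0,v0])
    if b: W.append(onplane(f,(b[0][1]+.5)/8-.5+[u0,v0],92)[:2])
print(np.round(W,1)); print(rigid([(126,52),(126,-52),(-126,52),(-126,-52)][:len(W)],W))
E
```

```text
[]h.py:27: RuntimeWarning: Mean of empty slice.
  L=np.array(L,float);W=np.array(W,float);l=L-L.mean(0);w=W-W.mean(0)
  ret = ret.dtype.type(ret / rcount)
Traceback (most recent call last):
  File "h.py", line 28, in rigid
    a=np.arctan2((l[:,0]*w[:,1]-l[:,1]*w[:,0]).sum(),(l*w).sum())
                  ~^^^^^
IndexError: too many indices for array: array is 1-dimensional, but 2 were indexed
```

```bash
python3 -m crank '[{"xyz":[0,0,-0.02],"dr":[0,0,0],"gripper":-0.9},{"xyz":[0,0,-0.038],"dr":[0,0,0],"gripper":-0.9},{"xyz":[0,0,-0.042],"dr":[0,0,0],"gripper":-0.9},{"xyz":[0,0,-0.046],"dr":[0,0,0],"gripper":-0.9},{"xyz":[0,0,-0.05],"dr":[0,0,0],"gripper":-0.9}]' | grep -E 'tcp|rot|force'
python3 -m crank '[{"xyz":[0,0,-0.002],"dr":[0,0,0],"gripper":-0.9},{"xyz":[0,0,-0.004],"dr":[0,0,0],"gripper":-0.9}]' | grep -E 'tcp|rot|force'
```

```text
tcp_pos: [551.9, 274.4, 131.2]
ee_rot: [179.9, -0.0, 75.9]
force: [0.6, 0.4, -3.4]
finger_force: 50.0
tcp_pos: [551.7, 274.3, 126.8]
ee_rot: [180.0, -0.0, 75.9]
force: [0.2, 0.3, -4.0]
finger_force: 50.0
```

The pins are entering with no contact force.

```bash
python3 -m crank '[{"xyz":[0,0,-0.003],"dr":[0,0,0],"gripper":-0.9},{"xyz":[0,0,-0.006],"dr":[0,0,0],"gripper":-0.9},{"xyz":[0,0,-0.008],"dr":[0,0,0],"gripper":-0.9},{"xyz":[0,0,-0.008],"dr":[0,0,0],"gripper":-0.9}]' | grep -E 'tcp|rot|force'
python3 -m crank '[{"xyz":[0,0,-0.001],"dr":[0,0,0],"gripper":-0.9},{"xyz":[0,0,-0.001],"dr":[0,0,0],"gripper":-0.9}]' | grep -E 'tcp|force'
```

```text
tcp_pos: [551.6, 274.3, 118.5]
ee_rot: [-180.0, 0.0, 75.9]
force: [-0.7, -0.6, -3.2]
finger_force: 50.0
tcp_pos: [551.7, 274.4, 118.3]
force: [-2.1, -0.1, 3.8]
finger_force: 50.0
```

```bash
python3 -m crank '[{"xyz":[0,0,0],"dr":[0,0,0],"gripper":0},{"xyz":[0,0,0],"dr":[0,0,0],"gripper":0},{"xyz":[0,0,0],"dr":[0,0,0],"gripper":0},{"xyz":[0,0,0.05],"dr":[0,0,0],"gripper":0},{"xyz":[0,0,0.1],"dr":[0,0,0],"gripper":0}]' 25 | grep -E 'tcp|force'
python3 -m crank '[{"xyz":[0,-0.05,0],"dr":[0,0,10],"gripper":0},{"xyz":[0,-0.11,0],"dr":[0,0,20],"gripper":0.4},{"xyz":[0,-0.16,0],"dr":[0,0,30],"gripper":0.8},{"xyz":[0,-0.16,0],"dr":[0,0,40],"gripper":0.8},{"xyz":[0,-0.16,0],"dr":[0,0,50],"gripper":0.8}]' | grep -E 'tcp|rot'
python3 -m crank '[{"xyz":[0,0,0],"dr":[0,0,10],"gripper":0.8},{"xyz":[0,0,0],"dr":[0,0,20],"gripper":0.8},{"xyz":[0,0,0],"dr":[0,0,30],"gripper":0.8},{"xyz":[0,0,0],"dr":[0,0,40],"gripper":0.8},{"xyz":[0,0,0],"dr":[0,0,40],"gripper":0.8}]' | grep -E 'tcp|rot'
python3 - <<'E'
from h import *
f=grab('top');s=grab('side')
for j in jars(f): print(j)
im=np.vstack([f['img'],s['img']])[:,:,::-1]
cv2.imwrite('pics/c10.png',cv2.resize(np.hstack([f['img'][100:300,60:310],s['img'][80:280,90:340]])[:,:,::-1],None,fx=1.6,fy=1.6))
E
```

```text
tcp_pos: [551.5, 274.2, 218.5]
force: [1.2, 0.5, -0.1]
finger_force: 0.0
tcp_pos: [551.7, 113.5, 217.7]
ee_rot: [180.0, 0.0, 126.2]
tcp_pos: [551.7, 114.3, 217.7]
ee_rot: [180.0, 0.0, 165.9]
```

View pics/c10.png

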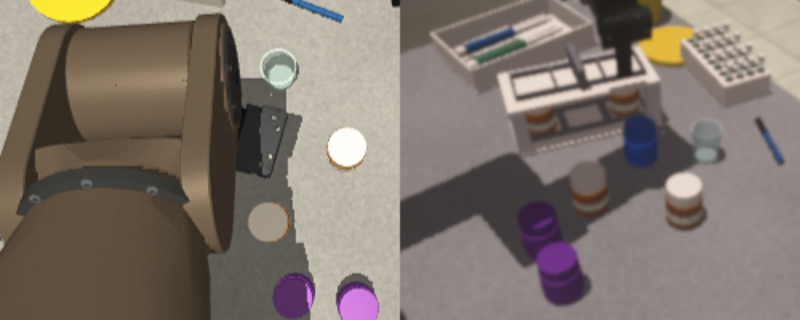

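The tray is seated level on the columns, and J2 (crop 347,148) and J3 (268,222) stand where they were. Fetching J2.

```bash
python3 -m crank '[{"xyz":[0.005,-0.056,0],"dr":[0,0,0],"gripper":0.8},{"xyz":[0.01,-0.112,0],"dr":[0,0,0],"gripper":0.8},{"xyz":[0.0148,-0.1669,0],"dr":[0,0,0],"gripper":0.8},{"xyz":[0.0148,-0.1669,-0.05],"dr":[0,0,0],"gripper":0.8},{"xyz":[0.0148,-0.1669,-0.09],"dr":[0,0,0],"gripper":0.8}]' 25| grep tcp
python3 - <<'E'
from h import *
f=grab('top'); 
for j in jars(f): print(j)
s=grab('side');o=r.get_obs();X=o['tcp_pos'];print(X)
cv2.imwrite('pics/c11.png',cv2.resize(s['img'][150:240,200:320,::-1],None,fx=3,fy=3)); print(((proj(s,X-[10.5,42.7,0])-[200,150])*3).round(),((proj(s,[566,-52.5,76])-[200,150])*3).round())
E
```

```text
tcp_pos: [566.2, -53.5, 126.4]
(array([136.5, 180. ]), 15.8, np.int32(396), array([583.9, 279.2]))
(array([ 83.3, 356.5]), 10.8, np.int32(126), array([188.5, 368.8]))
[564.63467902 -52.51701773 124.34907903]
[223. 128.] [204. 136.]
```

View pics/c11.png

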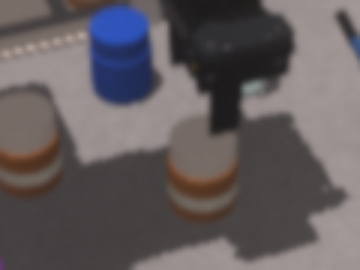

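The jar cap is at crop (203,142), as predicted, and the finger is on its projected spot. Descending.

```bash
python3 -m crank '[{"xyz":[0.001,0,-0.04],"dr":[0,0,0],"gripper":0.8},{"xyz":[0.001,0,-0.075],"dr":[0,0,0],"gripper":0.8},{"xyz":[0.001,0,-0.103],"dr":[0,0,0],"gripper":0.8},{"xyz":[0.001,0,-0.103],"dr":[0,0,0],"gripper":0.2}]' 25| grep -E 'tcp|force|wid'
python3 -m crank '[{"xyz":[0,0,0],"dr":[0,0,0],"gripper":0},{"xyz":[0,0,0],"dr":[0,0,0],"gripper":0},{"xyz":[0,0,0],"dr":[0,0,0],"gripper":0},{"xyz":[0,0,0],"dr":[0,0,0],"gripper":0}]' | grep -E 'tcp|force|wid'
python3 -m crank '[{"xyz":[0,0,0.02],"dr":[0,0,0],"gripper":0},{"xyz":[0,0,0.06],"dr":[0,0,0],"gripper":0},{"xyz":[0,0,0.12],"dr":[0,0,0],"gripper":0},{"xyz":[0,0,0.18],"dr":[0,0,0],"gripper":0},{"xyz":[0,0,0.2],"dr":[0,0,0],"gripper":0}]' | grep -E 'tcp|force|wid'
for i in 1 2 3; do python3 -m crank '[{"xyz":[0,0,0],"dr":[0,0,0],"gripper":0}]' | grep -E 'force|tcp'; done
```

```text
tcp_pos: [567.4, -52.4, 24.6]
force: [-0.4, -0.3, 0.2]
width: 0.842
finger_force: 0.0
tcp_pos: [568.2, -52.7, 26.2]
force: [-0.5, 0.5, 7.7]
width: 0.63
finger_force: 25.0
tcp_pos: [568.1, -52.7, 229.1]
force: [0.5, -0.5, -1.6]
width: 0.626
finger_force: 25.0
tcp_pos: [567.7, -52.6, 226.5]
force: [-0.6, -0.0, -2.8]
finger_force: 25.0
tcp_pos: [566.8, -52.5, 223.6]
force: [-0.1, -0.3, -1.9]
finger_force: 25.0
tcp_pos: [567.0, -52.5, 223.3]
force: [0.3, -0.4, -2.8]
finger_force: 25.0
```

```bash
python3 -m crank '[{"xyz":[0.01,0.045,0],"dr":[0,0,0],"gripper":0},{"xyz":[0.021,0.1,0],"dr":[0,0,0],"gripper":0},{"xyz":[0.033,0.155,0],"dr":[0,0,0],"gripper":0},{"xyz":[0.044,0.21,0],"dr":[0,0,0],"gripper":0},{"xyz":[0.055,0.26,0],"dr":[0,0,0],"gripper":0}]' | grep tcp
python3 -m crank '[{"xyz":[0.005,0.025,0],"dr":[0,0,0],"gripper":0},{"xyz":[0.01,0.0473,0],"dr":[0,0,0],"gripper":0},{"xyz":[0.01,0.0473,0],"dr":[0,0,0],"gripper":0},{"xyz":[0.01,0.0473,-0.04],"dr":[0,0,0],"gripper":0},{"xyz":[0.01,0.0473,-0.06],"dr":[0,0,0],"gripper":0}]' | grep -E 'tcp|rot'
python3 -m crank '[{"xyz":[0,0,-0.01],"dr":[0,0,0],"gripper":0},{"xyz":[0,0,-0.02],"dr":[0,0,0],"gripper":0},{"xyz":[0,0,-0.024],"dr":[0,0,0],"gripper":0},{"xyz":[0,0,-0.024],"dr":[0,0,0],"gripper":0}]' | grep -E 'tcp|rot|for'
```

```text
tcp_pos: [622.4, 209.4, 223.4]
tcp_pos: [631.9, 253.2, 162.9]
ee_rot: [-179.9, -0.1, 165.9]
tcp_pos: [632.5, 254.6, 140.9]
ee_rot: [180.0, 0.0, 165.9]
force: [0.0, -0.3, -1.7]
finger_force: 25.0
```

```bash
python3 -m crank '[{"xyz":[0,0,-0.003],"dr":[0,0,0],"gripper":0},{"xyz":[0,0,-0.006],"dr":[0,0,0],"gripper":0},{"xyz":[0,0,-0.008],"dr":[0,0,0],"gripper":0},{"xyz":[0,0,-0.008],"dr":[0,0,0],"gripper":0}]' | grep -E 'tcp|force'
python3 -m crank '[{"xyz":[0,0,-0.001],"dr":[0,0,0],"gripper":0},{"xyz":[0,0,-0.001],"dr":[0,0,0],"gripper":0}]' | grep -E 'tcp|force'
```

```text
tcp_pos: [632.4, 254.7, 132.5]
force: [0.2, -0.7, -1.9]
finger_force: 25.0
tcp_pos: [632.4, 254.7, 131.6]
force: [0.3, -0.4, -1.6]
finger_force: 25.0
```

```bash
python3 -m crank '[{"xyz":[0,0,-0.001],"dr":[0,0,0],"gripper":0},{"xyz":[0,0,-0.001],"dr":[0,0,0],"gripper":0}]' | grep -E 'tcp|force'
python3 -m crank '[{"xyz":[0,0,0],"dr":[0,0,0],"gripper":0.7},{"xyz":[0,0,0],"dr":[0,0,0],"gripper":0.7},{"xyz":[0,0,0],"dr":[0,0,0],"gripper":0.7},{"xyz":[0,0,0.05],"dr":[0,0,0],"gripper":0.7},{"xyz":[0,0,0.1],"dr":[0,0,0],"gripper":0.7}]' | grep -E 'tcp|for|time'
python3 - <<'E'
from h import *
f=grab('top'); 
for j in jars(f): print(j)
E
```

```text
tcp_pos: [632.5, 254.8, 131.3]
force: [-2.4, -0.5, 4.2]
finger_force: 25.0
time: 36.45
tcp_pos: [632.3, 254.6, 231.4]
force: [0.9, -0.7, -0.1]
finger_force: 0.0
(array([128., 203.]), 15.6, np.int32(417), array([531.4, 296.8]))
```

```bash
python3 -m crank '[{"xyz":[-0.036,-0.039,0],"dr":[0,0,0],"gripper":0.8},{"xyz":[-0.072,-0.077,0],"dr":[0,0,0],"gripper":0.8},{"xyz":[-0.108,-0.116,0],"dr":[0,0,0],"gripper":0.8},{"xyz":[-0.144,-0.155,0],"dr":[0,0,0],"gripper":0.8},{"xyz":[-0.18,-0.193,0],"dr":[0,0,0],"gripper":0.8}]' 25| grep tcp
python3 -m crank '[{"xyz":[0,0,-0.05],"dr":[0,0,0],"gripper":0.8},{"xyz":[0,0,-0.1],"dr":[0,0,0],"gripper":0.8},{"xyz":[0,0,-0.1],"dr":[0,0,0],"gripper":0.8}]' | grep tcp
python3 - <<'E'
from h import *
s=grab('side');f=grab('top');X=r.get_obs()['tcp_pos'];print(X)
cv2.imwrite('pics/c12.png',cv2.resize(s['img'][90:240,130:300,::-1],None,fx=3,fy=3)); print(((proj(s,X-[10.5,42.7,0])-[130,90])*3).round(),((proj(s,[452.2,61.5,76])-[130,90])*3).round())
for x in(631.1,254.8),(633,254.3): pass
print(((proj(s,[631.1,254.8,181])-[130,90])*3).round())
E
```

```text
tcp_pos: [451.2, 60.7, 230.6]
tcp_pos: [451.0, 61.6, 128.7]
[452.97567667  61.77189284 131.59204844]
[235. 276.] [229. 293.]
[286.  30.]
```

View pics/c12.png

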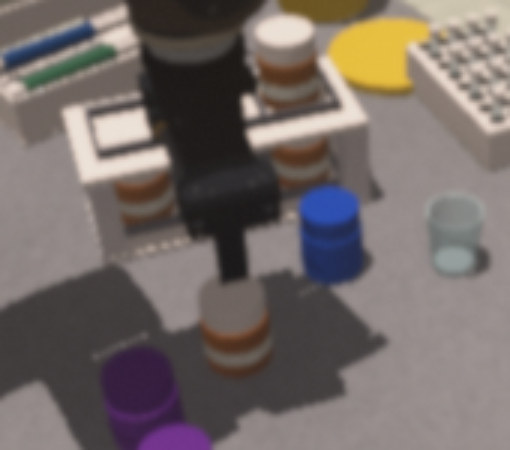

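The J3 cap is at crop (233,298), within 3 mm of the prediction, and the upper jar stands in its pocket. Grasping J3.

```bash
python3 -m crank '[{"xyz":[0,0,-0.04],"dr":[0,0,0],"gripper":0.8},{"xyz":[0,0,-0.08],"dr":[0,0,0],"gripper":0.8},{"xyz":[0,0,-0.107],"dr":[0,0,0],"gripper":0.8},{"xyz":[0,0,-0.107],"dr":[0,0,0],"gripper":0.2}]' 25| grep -E 'tcp|force|wid'
python3 -m crank '[{"xyz":[0,0,0],"dr":[0,0,0],"gripper":0},{"xyz":[0,0,0],"dr":[0,0,0],"gripper":0},{"xyz":[0,0,0],"dr":[0,0,0],"gripper":0},{"xyz":[0,0,0],"dr":[0,0,0],"gripper":0}]' | grep -E 'tcp|force|wid'
python3 -m crank '[{"xyz":[0,0,0.02],"dr":[0,0,0],"gripper":0},{"xyz":[0,0,0.06],"dr":[0,0,0],"gripper":0},{"xyz":[0,0,0.12],"dr":[0,0,0],"gripper":0},{"xyz":[0,0,0.18],"dr":[0,0,0],"gripper":0},{"xyz":[0,0,0.2],"dr":[0,0,0],"gripper":0}]' | grep -E 'tcp|force|wid'
for i in 1 2 3; do python3 -m crank '[{"xyz":[0,0,0],"dr":[0,0,0],"gripper":0}]' | grep -E 'force|tcp'; done
```

```text
tcp_pos: [453.0, 61.8, 24.0]
force: [0.0, -0.3, 0.2]
width: 0.84
finger_force: 0.0
tcp_pos: [453.2, 61.7, 25.1]
force: [-1.1, -0.3, 10.4]
width: 0.627
finger_force: 25.0
tcp_pos: [452.9, 61.8, 227.7]
force: [-0.4, -0.2, -2.9]
width: 0.626
finger_force: 25.0
tcp_pos: [452.6, 61.8, 225.3]
force: [-0.2, -0.4, -4.0]
finger_force: 25.0
tcp_pos: [451.8, 61.7, 222.8]
force: [0.0, -0.7, -2.5]
finger_force: 25.0
tcp_pos: [451.9, 61.7, 222.5]
force: [0.0, -0.5, -2.9]
finger_force: 25.0
```

```bash
python3 -m crank '[{"xyz":[0.004,0.045,0],"dr":[0,0,0],"gripper":0},{"xyz":[0.009,0.1,0],"dr":[0,0,0],"gripper":0},{"xyz":[0.013,0.155,0],"dr":[0,0,0],"gripper":0},{"xyz":[0.017,0.2,0],"dr":[0,0,0],"gripper":0},{"xyz":[0.02,0.233,0],"dr":[0,0,0],"gripper":0}]' | grep tcp
python3 -m crank '[{"xyz":[0,0,0],"dr":[0,0,0],"gripper":0},{"xyz":[0,0,-0.03],"dr":[0,0,0],"gripper":0},{"xyz":[0,0,-0.06],"dr":[0,0,0],"gripper":0},{"xyz":[0,0,-0.075],"dr":[0,0,0],"gripper":0},{"xyz":[0,0,-0.083],"dr":[0,0,0],"gripper":0}]' | grep -E 'tcp|rot'
python3 -m crank '[{"xyz":[0,0,-0.003],"dr":[0,0,0],"gripper":0},{"xyz":[0,0,-0.006],"dr":[0,0,0],"gripper":0},{"xyz":[0,0,-0.006],"dr":[0,0,0],"gripper":0}]' | grep -E 'tcp|rot|for'
```

```text
tcp_pos: [472.0, 296.6, 222.3]
tcp_pos: [472.4, 294.2, 139.9]
ee_rot: [-180.0, -0.0, 165.9]
tcp_pos: [472.5, 294.8, 135.0]
ee_rot: [180.0, 0.0, 165.9]
force: [0.5, -0.4, -2.8]
finger_force: 25.0
```

```bash
python3 -m crank '[{"xyz":[0,0,-0.002],"dr":[0,0,0],"gripper":0},{"xyz":[0,0,-0.004],"dr":[0,0,0],"gripper":0},{"xyz":[0,0,-0.004],"dr":[0,0,0],"gripper":0}]' | grep -E 'tcp|force'
python3 -m crank '[{"xyz":[0,0,-0.001],"dr":[0,0,0],"gripper":0},{"xyz":[0,0,-0.001],"dr":[0,0,0],"gripper":0}]' | grep -E 'tcp|force'
```

```text
tcp_pos: [472.3, 294.7, 130.5]
force: [0.2, -0.5, -2.3]
finger_force: 25.0
tcp_pos: [472.4, 294.8, 130.1]
force: [-2.1, -1.4, 4.9]
finger_force: 25.0
```

```bash
python3 -m crank '[{"xyz":[0,0,0],"dr":[0,0,0],"gripper":0.7},{"xyz":[0,0,0],"dr":[0,0,0],"gripper":0.7},{"xyz":[0,0,0],"dr":[0,0,0],"gripper":0.7},{"xyz":[0,0,0.05],"dr":[0,0,0],"gripper":0.7},{"xyz":[0,0,0.1],"dr":[0,0,0],"gripper":0.7}]' | grep -E 'tcp|for|time'
python3 -m crank '[{"xyz":[0,-0.05,0.02],"dr":[0,0,0],"gripper":0.7},{"xyz":[0,-0.1,0.02],"dr":[0,0,0],"gripper":0.7},{"xyz":[0,-0.16,0.02],"dr":[0,0,0],"gripper":0.7},{"xyz":[0,-0.22,0.02],"dr":[0,0,0],"gripper":0.7},{"xyz":[0,-0.28,0.02],"dr":[0,0,0],"gripper":0.7}]' | grep -E 'tcp'
python3 -m crank '[{"xyz":[0,-0.06,0],"dr":[0,0,0],"gripper":0.7},{"xyz":[0,-0.12,0],"dr":[0,0,0],"gripper":0.7},{"xyz":[0,-0.18,0],"dr":[0,0,0],"gripper":0.7},{"xyz":[0,-0.18,0],"dr":[0,0,0],"gripper":0.7},{"xyz":[0,-0.18,0],"dr":[0,0,0],"gripper":0.7}]' | grep -E 'tcp'
python3 - <<'E'
from h import *
f=grab('top');s=grab('side')
for j in jars(f): print(j, onplane(f,j[0],181)[:2])
for p in([631.1,254.8,181],[472.1,294.8,181]): print(proj(f,p))
cv2.imwrite('pics/c13.png',cv2.resize(np.hstack([f['img'][100:300,60:260],s['img'][60:260,130:330]])[:,:,::-1],None,fx=2,fy=2))
E
```

```text
time: 42.48
tcp_pos: [472.3, 294.6, 230.6]
force: [0.1, 0.6, 0.2]
finger_force: 0.0
tcp_pos: [472.2, 12.9, 249.8]
tcp_pos: [472.2, -165.1, 249.5]
(array([ 33.6, 359.7]), 13.0, np.int32(140), array([181.8, 479.3])) [214.33938956 416.62721169]
[131.40445742 149.58078506]
[106.56802615 226.24665936]
```

View pics/c13.png

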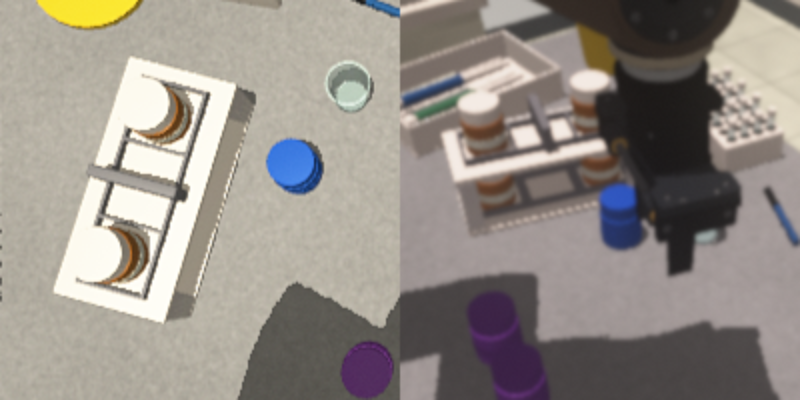

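Both upper jars stand in their tray pockets, with caps at crop (145,103) and (97,252). The tray is level, two jars are below, and the robot is clear.

```bash
python3 -c "
from workcell import r
print(r.sign_off())"
```

```text
the job is handed in; nothing more can be done
None
```

The carrier is packed and handed in, though the hand-in returned no verdict: of the four jars, the two heavy ones (about 0.7 kg each) stand in the base, the tray is stacked on it, and the two light ones (about 0.2–0.3 kg) stand in the tray, with the beaker and pen untouched.

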